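# Square a bookend to the line on a pegboard ledge

### The arm

A 6-joint arm with a two-finger parallel gripper is mounted at the origin on the work surface. World frame = base frame: x ahead of the robot, y to its left, z up, the work surface at z = 0. Lengths are in m, angles in rad, forces in N, time in s.
With the tool pointing down it reaches from about 0.3 to 0.75 m from the base axis. Payload 8.5 kg.
Tool frame: the origin (TCP) lies midway between the tips of the shut fingers; the grasp point (between the pads) lies 19 mm behind it (tcp_to_grasp is the distance from the TCP to the grasp point, in m); z points along the fingers, y is the line along which they close (so a half turn about z gives the same grasp; the last joint's range is limited). The gripper opens to 88 mm and grips with 3 to 60 N. Pads are 18 mm wide; open, the fingers measure 123 mm over their backs; the gripper's body (75 mm by 187 mm) begins 45 mm behind the grasp point.
Start: joints at [1.055, 0.381, 1.297, -0, 1.464, -0.215], TCP at [0.163, 0.525, 0.207] pointing down, gripper open.
Joint ranges: [-3.11, 3.11], [-0.89, 2.33], [0.22, 2.48], [-1.42, 4.56], [0.17, 2.85], [-2.88, 2.88]. Speed limits (rad/s): [2.39, 2.39, 3.14, 3.14, 3.14, 3.14].

### API

Orientations are given as a unit quaternion [w, x, y, z].
In Python, from bench import * gives the robot as it stands.
- The arm moves only by the tool carry_out, never from a script. Its argument "steps" is one flat list of numbers, 7 for each row, row after row: the shift along the tool's x, y, z each as a share of 0.15 m, from -1 to 1, then the turn, a rotation vector about the tool's x, y, z each as a share of 30 degrees, from -1 to 1, then the closure, from 0 (fully open) to 1 (shut). A call has 1 to 8 rows; each row is the pose to reach, as a shift and turn from the pose commanded when the call began, along the tool's axes at that moment; what a row does not reach only later rows make up. A row lasts 1/10 s, in which the tool goes at most 50 mm and 8.59 degrees, less where a joint would pass 70% of its speed; a pose out of reach is approached as far as the arm can. A call with a number of a shift or a turn outside -1 to 1 is refused whole. A call with a gripper value outside its range is refused whole. The fingers move at their own pace and stop on an object; "squeeze" is the grip in N (left out, the last holds). Time passes only in rows, so rows that repeat a pose let the fingers close. It gives the time, the measured TCP pose, the force, the opening and the grip force at its end, in the units of the state.
- state(): the state, without advancing time (a new reading comes with each control period).
- snapshot(name): name is "side" or "top"; returns a dict with "frame" (384x512x3 uint8, blue, green, red), "fx", "fy", "cx", "cy" (pixels), "rvec" (rotation vector, rad) and "tvec" (3), from world to camera coordinates, as OpenCV has them. Camera axes: x right, y down, z forward; pixel columns grow to the right and rows downward; lengths in m; the calibration is good to about 2 mm. A picture is of the moment at which its call begins. There is no depth.
- close_job(): hands the job in; it is judged then, once.
The state is a dict: "time": time; "qpos": joint angles; "joint_vel": joint speeds; "joint_torque": joint torques, N m; "eef_pos": TCP position; "eef_rot": TCP orientation; "contact_force": force on the tool from outside, world axes, zero at the start; "ft_torque": the same for the moment, N m; "width": finger opening in m; "grasp_force": force on a finger pad.
Only numpy, scipy, OpenCV 4.12 (cv2) and the standard library are available. Lean on these libraries where they do the work, as an engineer would, in place of code of your own. Each camera call takes 0.05 s, during which the arm holds its last target. There are 200 camera calls.

### The job

Take the T-square off the red book and lay it flat on the wooden ledge, its black head flush along the ledge's near edge and its blade across the ledge, with the blade edge that faces the blue bookend lying on the black line. Then bring the bookend up so that the long side of its foot rests flush against that blade edge without pushing the square off, and leave both standing there. Leave the yellow tape roll and the other things on the counter alone.

Things in the scene. Friction and masses are not known exactly. Their poses are not given: they have to be found in the camera images.
- square: T-square, 360 g. Origin: middle of the head's inner face, level with the blade's underside; x along the blade away from the head, z up. Steel blade x 0 to 180, y -20 to 20, z 0 to 5. Black head x -22 to 0, y -60 to 60, z -9 to 21. Orange grip block on the blade x 18 to 68, y -9 to 9, z 5 to 35; balance point x 60. Starts with its blade on the red book, head hanging off the near side
- head_left (a point): on the square: left end of the head's inner face, at (0, 60, 0) of the square
- head_right (a point): on the square: right end of the head's inner face, at (0, -60, 0) of the square
- blade_left (a point): on the square: left edge of the blade, underside, at (90, 20, 0) of the square
- blade_right (a point): on the square: right edge of the blade, underside, at (90, -20, 0) of the square
- ledge: fixed pale wooden ledge board, 130 deep (x) by 420 long (y), top 25 above the counter, on a thin cork mat (170 x 440 x 3), two 12 mm dowels jutting 40 out of its far edge. Origin at the counter under its centre, x pointing away from the near edge
- ledge_edge (a point): middle of the ledge's near top edge, at (-65, 0, 25) of the ledge; axes as the ledge: y along the edge, x across the ledge, z up
- mark: thin black line across the ledge's top, 130 long (x) by 3 wide (y), square to the near edge. Origin at its middle, on the ledge's top
- bookend: blue painted bookend, 150 g: foot 60 long (x) by 36 wide (y) by 12 high, with an upright plate 60 long (x) by 14 thick (y) along the foot's middle, from 12 to 55 high. Origin at the centre of its underside. It starts loose and askew near one end of the ledge's top
- book: fixed red book, 160 (x) by 130 (y) by 25 high, origin under its centre; the square starts on it
- tape: yellow tape roll, 50 across, 19 high, on the ledge's top near the other end; origin at its underside; to be left alone
- mug: white mug, 80 across, 90 high, behind; origin at its underside
- jar: amber jar, 70 across, 110 high, behind; origin at its underside
- screwdriver: screwdriver, 200 long, lying on the counter nearer the robot; to be left alone
- pot: grey beaker, 76 across, 100 high, to the right of the ledge; origin at its underside
Not all that is in view belongs to the job. What is shaped like the square but purple is not meant.

How it is judged:
On the way, in this order (a step that is already met when the one before it is completed fails the run):
1. the T-square lies flat on the ledge, head flush along the near edge, the blade edge on the bookend's side on the line (x of head_left in the frame of ledge_edge between -0.002 and 0.002 m and x of head_right in the frame of ledge_edge between -0.002 and 0.002 m and z of square in the frame of ledge_edge between -0.003 and 0.003 m and angle between square's own z axis and vertical below 0.03 rad and ((y of bookend in the frame of mark above 0 m and y of blade_left in the frame of mark between -0.006 and 0.006 m) or (y of bookend in the frame of mark below 0 m and y of blade_right in the frame of mark between -0.006 and 0.006 m))), for 0.3 s.
2. the bookend's foot is flush against that blade edge while the square still lies flush (all of step 1 and (y of bookend in the frame of square between 0.0365 and 0.0405 m or y of bookend in the frame of square between -0.0405 and -0.0365 m) and angle between the x axis of bookend and the x axis of square, either way round below 0.05 rad and x of bookend in the frame of square between 0.02 and 0.115 m and z of bookend in the frame of ledge_edge between -0.003 and 0.003 m and angle between bookend's own z axis and vertical below 0.04 rad), for 0.2 s.
At the end, for the whole second after the job is handed in: Square flat on the ledge, both ends of its head within 2 mm of the near edge, blade edge facing the bookend within 6 mm of the line; bookend upright on the ledge, its foot's long side along that blade edge (gap under 2.5 mm, parallel within 0.05 rad); both at rest (all of step 2 and linear speed of each of square, bookend below 0.01 m/s); the robot touches nothing.
It fails at once if the tape is moved by more than 15 mm (distance of tape from where it was at the start of the episode above 0.015 m).
It fails at once if the mug is moved by more than 30 mm (distance of mug from where it was at the start of the episode above 0.03 m).
It fails at once if the jar is moved by more than 30 mm (distance of jar from where it was at the start of the episode above 0.03 m).
It fails at once if the screwdriver is moved by more than 30 mm (distance of screwdriver from where it was at the start of the episode above 0.03 m).
It fails at once if the pot is moved by more than 30 mm (distance of pot from where it was at the start of the episode above 0.03 m).
It also fails if it takes over 64 s, if anything falls off the work surface, if the arm or the gripper's body presses on something with over 40 N, if the wrist force passes 120 N, or if a joint passes its speed limit or range.

## Working session

There is one attempt and no reset: what is moved stays moved. The work goes in short steps, Python scripts to look and compute and a tool call to move; the robot and the scene stay as the last step left them, time stands still between calls to the robot, and variables do not carry over. Pictures are saved under pics/ and viewed, at most 10 in all, crops included, and the job is handed in when it is done.

Besides the shell and the picture viewer there is one more tool, called after "Request:" by a JSON object that holds its "fn" and its "kwargs". carry_out: Moves the arm, as the interface text tells. Shift numbers are shares of 0.15 m and turn numbers shares of 30 degrees, none past 1 either way. Its arguments: {"type":"object","properties":{"steps":{"type":"array","items":{"type":"number","minimum":-1,"maximum":1}},"squeeze":{"type":"number"}},"required":["steps"]}

```bash
mkdir -p pics; ls
cat > h.py <<'E'
import numpy as np, cv2
from bench import *
from scipy.spatial.transform import Rotation as R
def cam(n):
    s=snapshot(n); return s
def K(s): return np.array([[s['fx'],0,s['cx']],[0,s['fy'],s['cy']],[0,0,1.]])
def unproj(s,px,z):
    Rm=cv2.Rodrigues(np.array(s['rvec'],float))[0]; t=np.array(s['tvec'],float).ravel()
    px=np.atleast_2d(np.array(px,float)); c=-Rm.T@t
    d=(Rm.T@np.linalg.inv(K(s))@np.c_[px,np.ones(len(px))].T).T
    return c+d*((z-c[2])/d[:,2])[:,None]
def proj(s,P):
    return cv2.projectPoints(np.array(P,float).reshape(-1,1,3),np.array(s['rvec'],float),np.array(s['tvec'],float),K(s),None)[0][:,0]
E
python3 - <<'E'
from h import *
import pickle
for n in ('top','side'):
    s=cam(n); pickle.dump(s,open(n+'0.pkl','wb')); cv2.imwrite(f'pics/{n}0.png',s['frame'])
    Rm=cv2.Rodrigues(np.array(s['rvec'],float))[0]; print(n,s['fx'],-Rm.T@np.array(s['tvec']).ravel())
print(state())
E
```

```text
pics
top 456.5464767051 [0.36590208 0.09076448 1.69605582]
side 364.134882440527 [ 0.37872314 -0.81175325  0.8489239 ]
{'time': 0.1, 'qpos': array([ 1.05468461e+00,  3.81130978e-01,  1.29813144e+00, -8.36021199e-06,
        1.46358401e+00, -2.15321841e-01]), 'joint_vel': array([ 0.00127424, -0.00167377, -0.00221285,  0.00134559, -0.00046612,
       -0.00027329]), 'joint_torque': array([ 4.13183734e-03, -4.38648498e+01, -2.24911773e+01,  7.14871637e-02,
        3.42243724e-02, -1.03895838e-04]), 'eef_pos': array([0.16282792, 0.5250563 , 0.20681632]), 'eef_rot': array([-2.20305447e-04,  1.49828150e-01,  9.88711855e-01, -5.86915394e-04]), 'contact_force': array([ 0.06185809, -0.64981968, -0.57628219]), 'ft_torque': array([ 0.00416504, -0.02137042, -0.0115094 ]), 'grasp_force': 0.0, 'width': 0.08809297240865814}
```

View pics/top0.png

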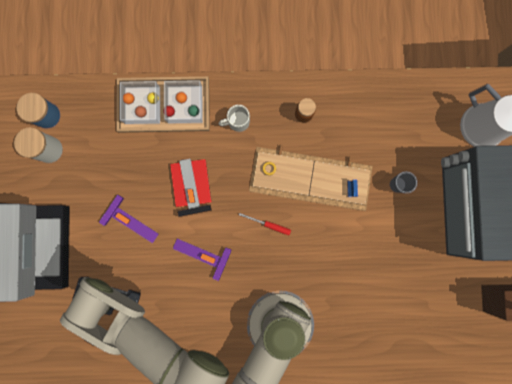

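View pics/side0.png

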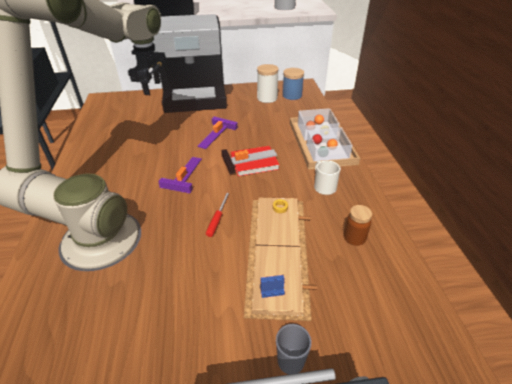

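The black-headed, steel-bladed square on the red book at top (190,190) is the candidate. The look-alikes are the purple ones at (130,220) and (203,258). The ledge spans (250–372,150–208), with the mark near x≈312, the bookend at (351,188) and the tape at (268,169).

```bash
cat >> h.py <<'E'
def mask(s,lo,hi,box):
    x0,y0,x1,y1=box; h=cv2.cvtColor(s['frame'],cv2.COLOR_BGR2HSV); m=cv2.inRange(h,np.array(lo),np.array(hi))
    k=np.zeros_like(m);k[y0:y1,x0:x1]=m[y0:y1,x0:x1];return k
def cen(m):
    v,u=np.nonzero(m); return np.array([u.mean(),v.mean()]),len(u)
E
python3 - <<'E'
from h import *
import pickle
s=pickle.load(open('top0.pkl','rb'));f=s['frame']
a=cv2.resize(f[150:222,165:218],None,fx=7,fy=7,interpolation=cv2.INTER_NEAREST)
b=cv2.resize(f[143:215,245:380],None,fx=5,fy=5,interpolation=cv2.INTER_NEAREST)
c=np.zeros((600,800,3),np.uint8); 
a=cv2.resize(f[150:222,165:218],None,fx=3,fy=3,interpolation=cv2.INTER_CUBIC)
c[0:216,0:159]=a; b=b[:, :]; c[225:225+360,0:675]=b
t=pickle.load(open('side0.pkl','rb'))['frame'][135:185,210:290]; c[0:200,300:620]=cv2.resize(t,None,fx=4,fy=4)
cv2.imwrite('pics/crop0.png',c)
print('reproj ledge check', )
def rep(name,lo,hi,box,z):
    m=mask(s,lo,hi,box)
    p,n=cen(m); r=cv2.minAreaRect(np.argwhere(m)[:,::-1].astype(np.float32))
    B=unproj(s,cv2.boxPoints(r),z); print(name,p.round(1),n,unproj(s,[p],z)[0].round(4),[np.linalg.norm(B[i]-B[i+1]).round(3) for i in (0,1)],B[:,:2].round(3).tolist())
rep('head',(0,0,0),(180,255,60),(165,195,218,222),.046)
rep('orange',(5,150,120),(20,255,255),(170,180,215,208),.06)
rep('blue',(100,120,30),(130,255,255),(330,165,372,205),.04)
rep('tape',(20,150,100),(35,255,255),(255,155,280,182),.04)
rep('blade',(0,0,110),(180,60,255),(170,150,218,212),.030)
E
```

```text
reproj ledge check
head [193.8 210.2] 155 [0.4229 0.3038 0.046 ] [np.float64(0.117), np.float64(0.018)] [[0.422, 0.362], [0.442, 0.248], [0.425, 0.244], [0.404, 0.359]]
orange [190.3 195.9] 109 [0.4739 0.314  0.06  ] [np.float64(0.133), np.float64(0.093)] [[0.525, 0.381], [0.54, 0.249], [0.448, 0.238], [0.433, 0.37]]
blue [352.3 187.9] 125 [ 0.4931 -0.2734  0.04  ] [np.float64(0.029), np.float64(0.055)] [[0.523, -0.259], [0.522, -0.288], [0.467, -0.286], [0.468, -0.257]]
tape [268.9 167.9] 87 [0.5725 0.0291 0.04  ] [np.float64(0.044), np.float64(0.044)] [[0.594, 0.05], [0.594, 0.006], [0.55, 0.007], [0.55, 0.051]]
blade [188.8 180.7] 429 [0.532  0.3232 0.03  ] [np.float64(0.042), np.float64(0.179)] [[0.607, 0.36], [0.615, 0.319], [0.439, 0.285], [0.431, 0.326]]
```

View pics/crop0.png

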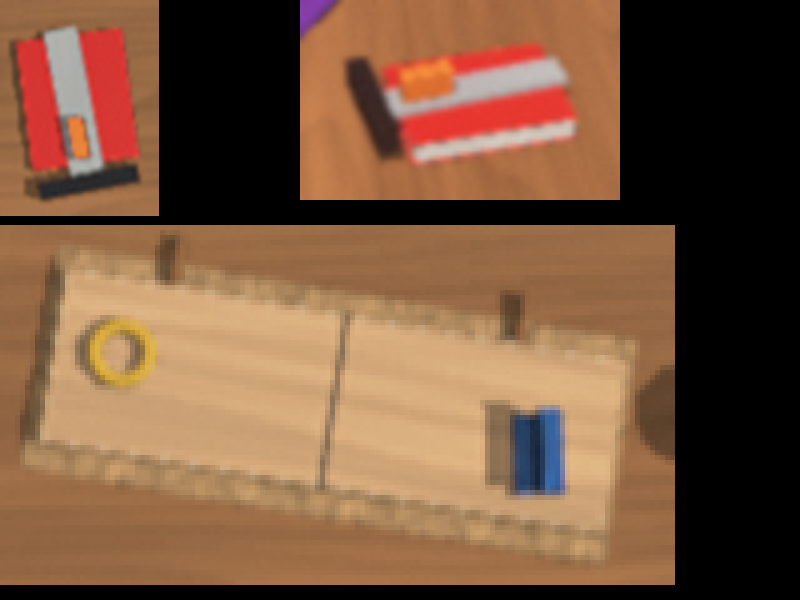

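The crop confirms the choice: black head, steel blade and orange grip on the red book, at head (194,210) and grip (190,196). The bookend is to the right of the line, so blade_right must lie on the mark.

```bash
cat >> h.py <<'E'
def plan(p,yawdeg):
    """tool down, tool y (closing) axis direction = yaw+90 mod 180; print shares to reach from now"""
    st=state(); R0=R.from_quat(np.roll(st['eef_rot'],-1)); p0=st['eef_pos']; best=None
    for k in (0,180):
        a=np.radians(yawdeg+k); X=np.array([np.cos(a),np.sin(a),0]);Z=np.array([0,0,-1.]);T=R.from_matrix(np.c_[X,np.cross(Z,X),Z])
        rv=(R0.inv()*T).as_rotvec()
        if best is None or np.linalg.norm(rv)<np.linalg.norm(best): best=rv
    print('from',p0.round(4),'shift',(R0.inv().apply(np.array(p)-p0)/.15).round(3),'turn',(np.degrees(best)/30).round(3),'t',st['time'])
def lineedge(s,a,b,w=5,mode='step'):
    """refine edge along pixel segment a-b; returns two fitted pixel points"""
    g=cv2.cvtColor(s['frame'],cv2.COLOR_BGR2GRAY).astype(np.float32); a=np.array(a,float);b=np.array(b,float)
    d=(b-a)/np.linalg.norm(b-a); n=np.array([-d[1],d[0]]); o=np.arange(-w,w+.01,.25); P=[]
    for t in np.linspace(.06,.94,60):
        q=a+(b-a)*t+o[:,None]*n
        v=cv2.remap(g,q[:,:1].astype(np.float32),q[:,1:].astype(np.float32),cv2.INTER_LINEAR).ravel()
        e=np.abs(np.gradient(v)) if mode=='step' else np.clip(np.median(v)-v,0,None)
        e=np.where(e>.5*e.max(),e,0); P.append(a+(b-a)*t+n*(e*o).sum()/e.sum())
    l=cv2.fitLine(np.array(P,np.float32),cv2.DIST_HUBER,0,.01,.01).ravel(); c=l[2:].astype(float);v=l[:2].astype(float)
    return np.array([c+v*((a-c)@v),c+v*((b-c)@v)])
E
python3 - <<'E'
from h import *
import pickle
s=pickle.load(open('top0.pkl','rb'))
f=lambda x,y:(245+x/5-.4,143+(y-225)/5-.4)
L={}
for n,a,b,m in (('near',f(40,440),f(608,530),'step'),('far',f(63,268),f(628,355),'step'),('left',f(63,268),f(40,440),'step'),('right',f(628,355),f(608,530),'step'),('mark',f(348,312),f(322,488),'dark')):
    e=lineedge(s,a,b,3,m); W=unproj(s,e,.025); L[n]=W; d=W[1]-W[0]; print(n,W[:,:2].round(4).tolist(),'ang',np.degrees(np.arctan2(d[1],d[0])).round(2),np.linalg.norm(d).round(3))
d=L['near'][1]-L['near'][0];d/=np.linalg.norm(d);q=L['far'].mean(0)-L['near'][0];print('depth',abs(d[0]*q[1]-d[1]*q[0]))
st=state();print(R.from_quat(np.roll(st['eef_rot'],-1)).as_matrix().round(3))
y=10.9;u=np.array([np.cos(np.radians(y)),np.sin(np.radians(y))])
g=np.array([.435,.3055])+.057*u; print('grasp',g); plan([*g,.10],y)
E
```

```text
near [[0.51, 0.0897], [0.4341, -0.3252]] ang -100.37 0.422
far [[0.6373, 0.0703], [0.5634, -0.345]] ang -100.09 0.422
left [[0.6366, 0.0678], [0.5102, 0.0913]] ang 169.47 0.129
right [[0.5638, -0.3494], [0.4361, -0.3237]] ang 168.6 0.13
mark [[0.6006, -0.1387], [0.4709, -0.1146]] ang 169.49 0.132
depth 0.1297047003107547
[[-0.955  0.296 -0.001]
 [ 0.296  0.955 -0.001]
 [ 0.    -0.001 -1.   ]]
grasp [0.49097165 0.31627844]
from [0.1628 0.5251 0.2068] shift [-2.502 -0.68   0.712] turn [-0.002 -0.001 -0.938] t 0.1
```

Request:
{"fn": "carry_out", "kwargs": {"steps": [-1, -0.3, 0, 0, 0, -0.94, 0, -1, -0.3, 0, 0, 0, -0.94, 0, -1, -0.3, 0, 0, 0, -0.94, 0, -1, -0.3, 0, 0, 0, -0.94, 0, -1, -0.3, 0, 0, 0, -0.94, 0]}}

```text
time: 0.6
eef_pos: [0.2948, 0.4364, 0.207]
eef_rot: [-0.0, -0.094, 0.996, -0.0]
contact_force: [0.0, 0.2, 0.9]
width: 0.0881
grasp_force: 0.0
```

```bash
python3 -c "
from h import *
plan([.491,.3163,.10],10.9)"
```

```text
from [0.2948 0.4364 0.207 ] shift [-1.135 -1.032  0.713] turn [-0.001 -0.001 -0.003] t 0.6
```

Request:
{"fn": "carry_out", "kwargs": {"steps": [-1, -1, 0.6, 0, 0, 0, 0, -1, -1, 0.6, 0, 0, 0, 0, -1, -1, 0.6, 0, 0, 0, 0, -1, -1, 0.6, 0, 0, 0, 0, -1, -1, 0.6, 0, 0, 0, 0, -1, -1, 0.6, 0, 0, 0, 0]}}

```text
time: 1.2
eef_pos: [0.4698, 0.3178, 0.1152]
eef_rot: [-0.002, -0.093, 0.996, -0.001]
contact_force: [-0.5, 0.3, 0.7]
width: 0.0879
grasp_force: 0.0
```

```bash
python3 -c "
from h import *
plan([.491,.3163,.034],10.9)"
```

```text
from [0.4698 0.3178 0.1152] shift [-0.139 -0.036  0.541] turn [-0.002 -0.006 -0.007] t 1.2
```

Request:
{"fn": "carry_out", "kwargs": {"steps": [-0.14, -0.035, 0.2, 0, 0, 0, 0, -0.14, -0.035, 0.45, 0, 0, 0, 0, -0.14, -0.035, 0.54, 0, 0, 0, 0, -0.14, -0.035, 0.54, 0, 0, 0, 0, -0.14, -0.035, 0.54, 0, 0, 0, 1, -0.14, -0.035, 0.54, 0, 0, 0, 1, -0.14, -0.035, 0.54, 0, 0, 0, 1, -0.14, -0.035, 0.54, 0, 0, 0, 1], "squeeze": 35}}

```text
time: 2.0
eef_pos: [0.4904, 0.3182, 0.0372]
eef_rot: [0.001, -0.096, 0.995, 0.0]
contact_force: [0.6, 0.2, -0.1]
width: 0.0585
grasp_force: 0.0
```

Request:
{"fn": "carry_out", "kwargs": {"steps": [0, 0, 0, 0, 0, 0, 1, 0, 0, 0, 0, 0, 0, 1, 0, 0, 0, 0, 0, 0, 1, 0, 0, -0.05, 0, 0, 0, 1, 0, 0, -0.15, 0, 0, 0, 1, 0, 0, -0.4, 0, 0, 0, 1, 0, 0, -0.4, 0, 0, 0, 1]}}

```text
time: 2.7
eef_pos: [0.4924, 0.3189, 0.1011]
eef_rot: [0.004, -0.096, 0.995, 0.001]
contact_force: [-0.2, 0.5, -0.7]
width: 0.0023
grasp_force: 0.0
```

Run:
```python
from h import *
s=cam('top');t=cam('side')
c=np.zeros((400,800,3),np.uint8)
c[:, :400]=cv2.resize(s['frame'][140:240,150:250],(400,400)); c[:,400:]=cv2.resize(t['frame'][80:180,190:290],(400,400))
cv2.imwrite('pics/g.png',c)
a=np.radians(-10.3);X=np.array([np.cos(a),np.sin(a)]);Y=np.array([-X[1],X[0]])
# near-edge/mark intersection
near=np.array([[.51,.0897],[.4341,-.3252]]);m=np.array([[.6006,-.1387],[.4709,-.1146]])
d1=near[1]-near[0];d2=m[1]-m[0];k=np.linalg.solve(np.c_[d1,-d2],m[0]-near[0]);I=near[0]+k[0]*d1
o=I+.02*Y; print('corner',I,'square origin',o,'grasp',o+.057*X)
g=o+(.057-.012)*X; plan([*g,.08],-10.3)
```

```text
corner [ 0.4725695  -0.11491022] square origin [ 0.47614554 -0.09523251] grasp [ 0.53222699 -0.10542424]
from [0.4905 0.3181 0.0972] shift [ 0.339 -2.796  0.113] turn [0.001 0.003 0.709] t 2.8
```

View pics/g.png

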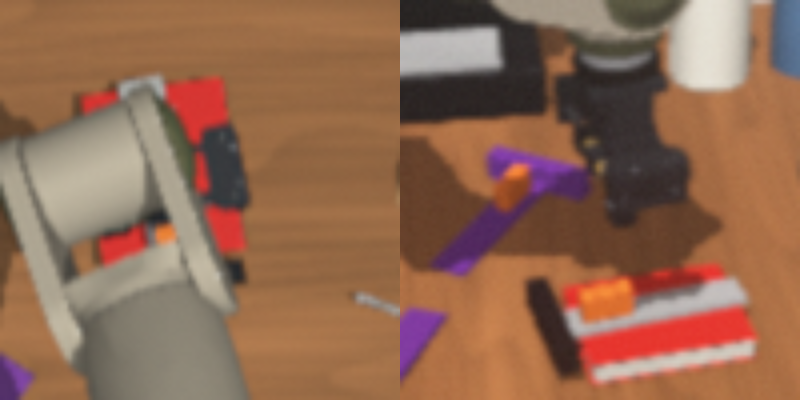

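The pads lifted before they had closed, and the square did not move (side view shows it still on the book). I'll repeat with time to close.

Request:
{"fn": "carry_out", "kwargs": {"steps": [0, -0.01, 0, 0, 0, 0, 0.4, 0, -0.01, 0, 0, 0, 0, 0.4, 0, -0.01, 0, 0, 0, 0, 0.4, 0, -0.01, 0, 0, 0, 0, 0.4, 0, -0.01, 0.2, 0, 0, 0, 0.4, 0, -0.01, 0.35, 0, 0, 0, 0.4, 0, -0.01, 0.42, 0, 0, 0, 0.4, 0, -0.01, 0.42, 0, 0, 0, 0.4]}}

```text
time: 3.6
eef_pos: [0.49, 0.3163, 0.0322]
eef_rot: [-0.001, -0.096, 0.995, -0.0]
contact_force: [-0.6, 0.5, -0.2]
width: 0.0529
grasp_force: 0.0
```

Request:
{"fn": "carry_out", "kwargs": {"steps": [0, 0, 0, 0, 0, 0, 1, 0, 0, 0, 0, 0, 0, 1, 0, 0, 0, 0, 0, 0, 1, 0, 0, 0, 0, 0, 0, 1, 0, 0, 0, 0, 0, 0, 1, 0, 0, 0, 0, 0, 0, 1, 0, 0, 0, 0, 0, 0, 1, 0, 0, 0, 0, 0, 0, 1]}}

```text
time: 4.4
eef_pos: [0.4906, 0.3165, 0.0334]
eef_rot: [-0.0, -0.096, 0.995, -0.0]
contact_force: [-0.7, 0.3, 0.7]
width: 0.0003
grasp_force: 0.0
```

Run:
```python
from h import *
s=cam('top');t=cam('side');st=state();print(st['eef_pos'],st['width'],st['contact_force'])
c=np.zeros((400,800,3),np.uint8)
for i,(v,x0,y0) in enumerate(((s,150,140),(t,190,80))):
    f=cv2.resize(v['frame'][y0:y0+100,x0:x0+100],(400,400),interpolation=cv2.INTER_CUBIC)
    for P,col in ((st['eef_pos'],(0,255,0)),([.435,.3055,.03],(255,0,0)),([.611,.3395,.03],(255,0,0)),([.477,.3136,.06],(255,255,0))):
        q=(proj(v,[P])[0]-[x0,y0])*4; cv2.circle(f,tuple(int(a) for a in q),4,col,1)
    c[:,400*i:400*i+400]=f
cv2.imwrite('pics/g2.png',c)
```

```text
[0.49054252 0.31651601 0.0333127 ] 0.00034448589568321575 [ 0.40298086 -0.47416423 -0.10778284]
```

View pics/g2.png

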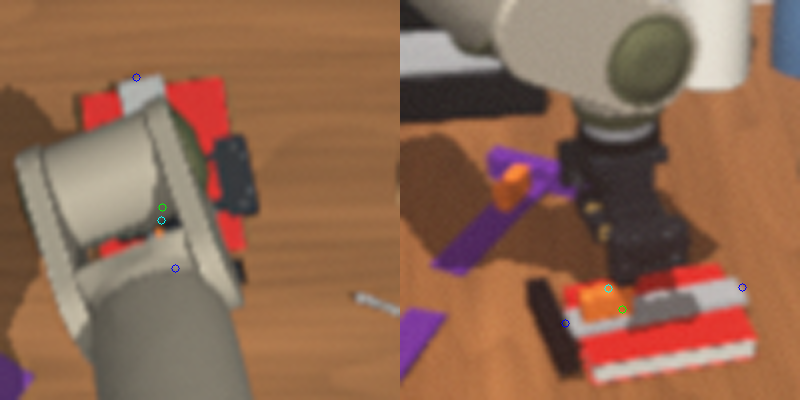

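The side view shows the gripper about 40 mm farther (+x) than the reported TCP projects (green at crop (622,310), fingers near (665,280)). I'll compare the projected TCP with the start image and the current view.

Run:
```python
from h import *
import pickle
st=state(); t1=cam('side'); s1=cam('top'); t0=pickle.load(open('side0.pkl','rb')); s0=pickle.load(open('top0.pkl','rb'))
def draw(v,x0,y0,w,p,Rm,op):
    k=400/w; f=cv2.resize(v['frame'][y0:y0+w,x0:x0+w],(400,400),interpolation=cv2.INTER_CUBIC)
    f=cv2.convertScaleAbs(f,alpha=1.6,beta=25)
    P=[p]+[p+Rm@np.array([sx*.0375,sy*.0935,-.064]) for sx,sy in((1,1),(1,-1),(-1,-1),(-1,1))]+[p+Rm@np.array([0,sy*op/2,z]) for sy in(1,-1) for z in (0,-.064)]
    q=((proj(v,P)-[x0,y0])*k).astype(int)
    cv2.circle(f,tuple(q[0].tolist()),4,(0,255,0),1); cv2.polylines(f,[q[1:5]],True,(255,255,0),1)
    cv2.line(f,q[5].tolist(),q[6].tolist(),(0,0,255),1);cv2.line(f,q[7].tolist(),q[8].tolist(),(0,0,255),1)
    return f
M=R.from_quat(np.roll(st['eef_rot'],-1)).as_matrix()
M0=R.from_quat([.1498,.9887,0,0]).as_matrix()
c=np.hstack([draw(t0,95,0,110,np.array([.1628,.525,.2068]),M0,.088),draw(t1,190,80,110,st['eef_pos'],M,0.)])
cv2.imwrite('pics/g3.png',c)
print(st['qpos'])
```

```text
[ 3.70371301e-01  6.13682211e-01  1.44113448e+00 -1.41778548e-05
  1.08689311e+00 -1.39181840e+00]
```

View pics/g3.png

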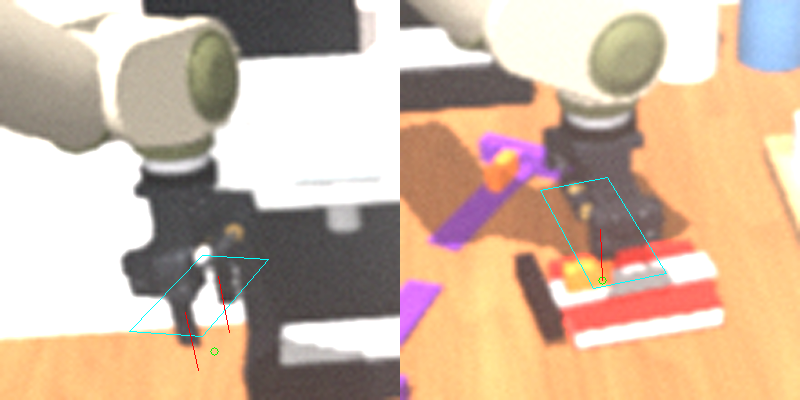

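The fingers draw about 30–40 mm higher in the image than the reported TCP at both poses. That fits closing just above the block, so the true height is probably more than reported. I'll open part-way and probe down in small steps, watching the force.

Request:
{"fn": "carry_out", "kwargs": {"steps": [0, 0, 0, 0, 0, 0, 0.4, 0, 0, 0, 0, 0, 0, 0.4, 0, 0, 0, 0, 0, 0, 0.4, 0, 0, 0, 0, 0, 0, 0.4, 0, 0, 0, 0, 0, 0, 0.4, 0, 0, 0, 0, 0, 0, 0.4]}}

```text
time: 5.2
eef_pos: [0.4906, 0.3165, 0.0334]
eef_rot: [-0.0, -0.096, 0.995, 0.0]
contact_force: [-0.2, -0.6, -0.2]
width: 0.0461
grasp_force: 0.0
```

Request:
{"fn": "carry_out", "kwargs": {"steps": [0, 0, 0.02, 0, 0, 0, 0.4, 0, 0, 0.04, 0, 0, 0, 0.4, 0, 0, 0.06, 0, 0, 0, 0.4, 0, 0, 0.06, 0, 0, 0, 0.4]}}

```text
time: 5.6
eef_pos: [0.4903, 0.3164, 0.0237]
eef_rot: [-0.0, -0.096, 0.995, -0.0]
contact_force: [0.9, 0.2, 0.5]
width: 0.053
grasp_force: 0.0
```

Request:
{"fn": "carry_out", "kwargs": {"steps": [0, 0, 0.02, 0, 0, 0, 0.4, 0, 0, 0.04, 0, 0, 0, 0.4, 0, 0, 0.04, 0, 0, 0, 0.4]}}

```text
time: 5.9
eef_pos: [0.4904, 0.3164, 0.0179]
eef_rot: [-0.0, -0.096, 0.995, -0.0]
contact_force: [-0.0, -0.2, -0.3]
width: 0.0527
grasp_force: 0.0
```

Request:
{"fn": "carry_out", "kwargs": {"steps": [0, 0, 0.02, 0, 0, 0, 0.4, 0, 0, 0.04, 0, 0, 0, 0.4, 0, 0, 0.04, 0, 0, 0, 0.4]}}

```text
time: 6.2
eef_pos: [0.4903, 0.3164, 0.0119]
eef_rot: [-0.0, -0.096, 0.995, -0.0]
contact_force: [-0.0, -0.4, -0.6]
width: 0.053
grasp_force: 0.0
```

Request:
{"fn": "carry_out", "kwargs": {"steps": [0, 0, 0.02, 0, 0, 0, 0.4, 0, 0, 0.02, 0, 0, 0, 0.4]}}

```text
time: 6.4
eef_pos: [0.4904, 0.3164, 0.009]
eef_rot: [-0.0, -0.096, 0.995, -0.0]
contact_force: [1.0, -0.4, 0.4]
width: 0.0527
grasp_force: 0.0
```

Request:
{"fn": "carry_out", "kwargs": {"steps": [0, 0, 0.02, 0, 0, 0, 0.4, 0, 0, 0.02, 0, 0, 0, 0.4]}}

```text
time: 6.6
eef_pos: [0.4904, 0.3164, 0.006]
eef_rot: [-0.0, -0.096, 0.995, -0.0]
contact_force: [0.3, -0.5, -0.4]
width: 0.0529
grasp_force: 0.0
```

Request:
{"fn": "carry_out", "kwargs": {"steps": [0, 0, 0, 0, 0, 0, 1, 0, 0, 0, 0, 0, 0, 1, 0, 0, 0, 0, 0, 0, 1, 0, 0, 0, 0, 0, 0, 1, 0, 0, 0, 0, 0, 0, 1, 0, 0, 0, 0, 0, 0, 1], "squeeze": 10}}

```text
time: 7.2
eef_pos: [0.4906, 0.3166, 0.0064]
eef_rot: [0.0, -0.096, 0.995, 0.0]
contact_force: [0.2, 1.0, -0.3]
width: 0.018
grasp_force: 10.0
```

Run:
```python
from h import *
st=state(); t=cam('side');s=cam('top'); print(st['eef_pos'],st['width'],st['grasp_force'])
c=np.hstack([cv2.convertScaleAbs(cv2.resize(v['frame'][y:y+80,x:x+80],(400,400),interpolation=cv2.INTER_CUBIC),alpha=1.8,beta=30) for v,x,y in ((t,205,100),(s,155,145))])
cv2.imwrite('pics/g4.png',c)
```

```text
[0.49058707 0.31658846 0.00641839] 0.01802505184118453 9.994625498657115
```

View pics/g4.png

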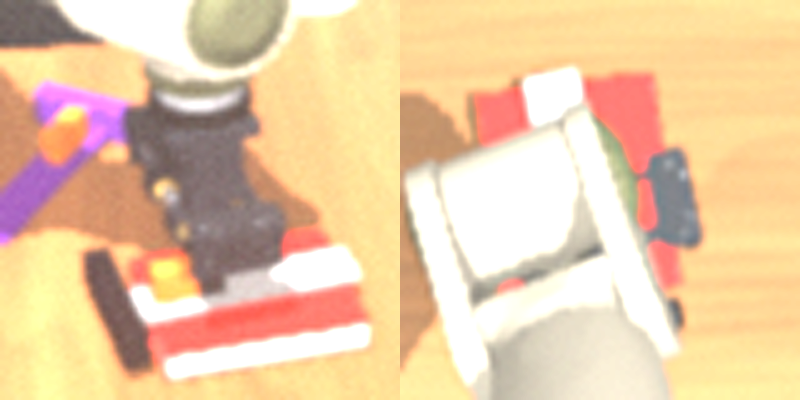

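The grip now holds the block at its exact 18 mm width, with the fingers on the block's far end at (212,285) in the left crop. So the reported z reads about 27–35 mm low. Book and ledge tops are both at 25 mm, so the same reported z (0.006) will place the square. Next I lift firmly and carry it over.

Request:
{"fn": "carry_out", "kwargs": {"steps": [0, 0, 0, 0, 0, 0, 1, 0, 0, 0, 0, 0, 0, 1, 0, 0, -0.1, 0, 0, 0, 1, 0, 0, -0.3, 0, 0, 0, 1, 0, 0, -0.5, 0, 0, 0, 1, 0, 0, -0.5, 0, 0, 0, 1], "squeeze": 45}}

```text
time: 7.9
eef_pos: [0.4921, 0.317, 0.0843]
eef_rot: [0.003, -0.096, 0.995, 0.001]
contact_force: [0.7, -0.1, -3.4]
width: 0.0173
grasp_force: 45.0
```

Run:
```python
from h import *
print(state()['width'],state()['contact_force'],state()['ft_torque'])
a=np.radians(-10.3);X=np.array([np.cos(a),np.sin(a)]);o=np.array([.47615,-.09523])
plan([*(o+(.0567-.014)*X),.081],-10.3)
```

```text
0.017255515010894618 [ 0.7431439  -0.09879467 -3.36558519] [0.07575561 0.00460225 0.00201977]
from [0.4921 0.317  0.0843] shift [ 0.362 -2.781  0.018] turn [0.004 0.011 0.709] t 7.9
```

Request:
{"fn": "carry_out", "kwargs": {"steps": [0.05, -0.3, 0, 0, 0, 0, 1, 0.1, -0.6, 0, 0, 0, 0, 1, 0.18, -0.9, 0, 0, 0, 0, 1, 0.18, -1, 0, 0, 0, 0, 1, 0.18, -1, 0, 0, 0, 0, 1]}}

```text
time: 8.4
eef_pos: [0.4924, 0.1623, 0.0801]
eef_rot: [-0.001, -0.094, 0.996, -0.0]
contact_force: [0.7, 1.1, -3.1]
width: 0.0177
grasp_force: 45.0
```

Request:
{"fn": "carry_out", "kwargs": {"steps": [0.05, -0.3, 0, 0, 0, 0, 1, 0.1, -0.6, 0, 0, 0, 0.2, 1, 0.18, -0.9, 0, 0, 0, 0.45, 1, 0.18, -1, 0, 0, 0, 0.7, 1, 0.18, -1, 0, 0, 0, 0.7, 1, 0.18, -1, 0, 0, 0, 0.7, 1]}}

```text
time: 9.0
eef_pos: [0.4945, 0.0128, 0.0807]
eef_rot: [-0.001, 0.086, 0.996, 0.0]
contact_force: [-0.1, -0.0, -4.1]
width: 0.0176
grasp_force: 45.0
```

Run:
```python
from h import *
a=np.radians(-10.3);X=np.array([np.cos(a),np.sin(a)]);o=np.array([.47615,-.09523])
plan([*(o+(.0567-.014)*X),.045],-10.3)
```

```text
from [0.4945 0.0128 0.0807] shift [-0.288 -0.733  0.237] turn [ 0.001 -0.002  0.015] t 9.0
```

Request:
{"fn": "carry_out", "kwargs": {"steps": [-0.1, -0.3, 0, 0, 0, 0.01, 1, -0.2, -0.6, 0, 0, 0, 0.015, 1, -0.288, -0.733, 0.1, 0, 0, 0.015, 1, -0.288, -0.733, 0.2, 0, 0, 0.015, 1, -0.288, -0.733, 0.237, 0, 0, 0.015, 1, -0.288, -0.733, 0.237, 0, 0, 0.015, 1, -0.288, -0.733, 0.237, 0, 0, 0.015, 1]}}

```text
time: 9.7
eef_pos: [0.5183, -0.1029, 0.0462]
eef_rot: [0.0, 0.09, 0.996, -0.0]
contact_force: [-0.7, 0.0, -3.4]
width: 0.0174
grasp_force: 45.0
```

Run:
```python
from h import *
a=np.radians(-10.3);X=np.array([np.cos(a),np.sin(a)]);o=np.array([.47615,-.09523])
plan([*(o+(.0567-.014)*X),.007],-10.3)
import pickle
t=cam('side');s=cam('top');pickle.dump((s,t),open('v1.pkl','wb'))
c=np.hstack([cv2.convertScaleAbs(cv2.resize(v['frame'][y:y+130,x:x+130],(400,400),interpolation=cv2.INTER_CUBIC),alpha=1.3,beta=20) for v,x,y in ((t,210,180),(s,245,110))])
cv2.imwrite('pics/p1.png',c)
```

```text
from [ 0.5183 -0.1029  0.0462] shift [0.001 0.    0.261] turn [ 0.     0.001 -0.001] t 9.7
```

View pics/p1.png

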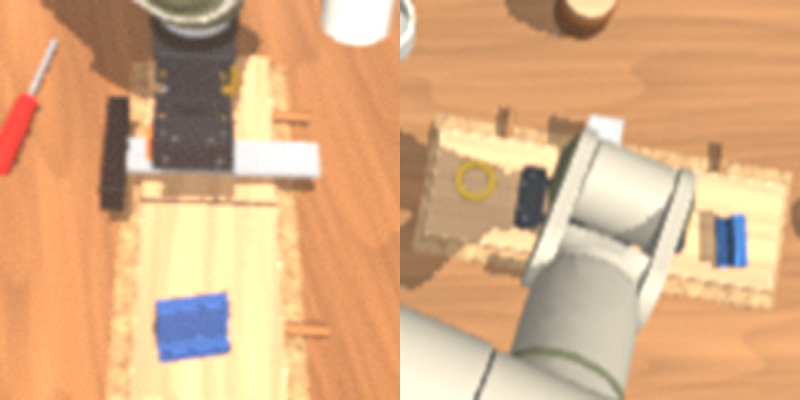

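The square hangs level above the ledge, its blade just left of the line as seen from the side (near (200,185)) because of its height. The head is clear of the near edge and the bookend sits at (190,325). Now I lower it.

Request:
{"fn": "carry_out", "kwargs": {"steps": [0, 0, 0.1, 0, 0, 0, 1, 0, 0, 0.18, 0, 0, 0, 1, 0, 0, 0.23, 0, 0, 0, 1, 0, 0, 0.25, 0, 0, 0, 1, 0, 0, 0.26, 0, 0, 0, 1, 0, 0, 0.26, 0, 0, 0, 1]}}

```text
time: 10.4
eef_pos: [0.5182, -0.1042, 0.0069]
eef_rot: [0.0, 0.091, 0.996, -0.0]
contact_force: [0.0, 0.3, -3.3]
width: 0.0172
grasp_force: 45.0
```

Request:
{"fn": "carry_out", "kwargs": {"steps": [0, 0, 0.01, 0, 0, 0, 1, 0, 0, 0.01, 0, 0, 0, 1]}}

```text
time: 10.6
eef_pos: [0.5184, -0.1042, 0.0064]
eef_rot: [0.001, 0.091, 0.996, -0.0]
contact_force: [-0.9, 0.1, 4.1]
width: 0.0178
grasp_force: 45.0
```

Run:
```python
from h import *
t=cam('side');s=cam('top')
st=state();print(st['contact_force'],st['ft_torque'],st['eef_pos'],st['time'])
a=np.radians(-10.3);X=np.array([np.cos(a),np.sin(a),0]);Y=np.array([-X[1],X[0],0]);c=np.array([.47257,-.11491,.025])
# side view: blade tip-side part right edge vs mark at ledge; blade rows
h=cv2.cvtColor(t['frame'],cv2.COLOR_BGR2HSV)
for d in (.09,.11,.125):
    # sample along Y from mark, at blade top z=.03 : print V and S
    y=np.arange(-.012,.06,.004); P=c+X*d+y[:,None]*Y+[0,0,.005]; q=proj(t,P)
    v=cv2.remap(h,q[:,:1].astype(np.float32),q[:,1:].astype(np.float32),cv2.INTER_LINEAR)[:,0,:]
    print(d,[(int(1000*yy),int(k[1]),int(k[2])) for yy,k in zip(y,v)])
```

```text
[-2.34228365  0.3855322   6.16606486] [0.11776362 0.39567659 0.01441228] [ 0.51836582 -0.1042456   0.00638391] 10.7
0.09 [(-12, 114, 218), (-8, 110, 207), (-4, 74, 173), (0, 21, 167), (4, 9, 177), (8, 10, 179), (12, 10, 183), (16, 9, 182), (20, 9, 180), (24, 11, 182), (28, 9, 181), (32, 10, 181), (36, 19, 185), (40, 54, 198), (44, 104, 213), (48, 116, 216), (52, 114, 217), (56, 114, 217)]
0.11 [(-12, 112, 227), (-8, 109, 217), (-4, 71, 182), (0, 24, 170), (4, 10, 178), (8, 8, 181), (12, 10, 182), (16, 11, 185), (20, 10, 186), (24, 8, 183), (28, 10, 183), (32, 8, 181), (36, 22, 186), (40, 61, 202), (44, 104, 226), (48, 112, 229), (52, 110, 229), (56, 110, 229)]
0.125 [(-12, 113, 205), (-8, 101, 191), (-4, 66, 173), (0, 24, 173), (4, 9, 180), (8, 10, 183), (12, 9, 184), (16, 9, 185), (20, 11, 186), (24, 11, 186), (28, 11, 185), (32, 8, 183), (36, 20, 183), (40, 66, 190), (44, 109, 206), (48, 119, 214), (52, 121, 207), (56, 115, 205)]
```

Contact came at reported z 0.0064, as predicted. The blade's right edge is within about 2 mm of the line and parallel to it. Next I push away from the robot until the head butts the near edge.

Request:
{"fn": "carry_out", "kwargs": {"steps": [-0.02, 0, -0.003, 0, 0, 0, 1, -0.04, 0, -0.003, 0, 0, 0, 1, -0.06, 0, -0.003, 0, 0, 0, 1, -0.07, 0, -0.003, 0, 0, 0, 1, -0.07, 0, -0.003, 0, 0, 0, 1]}}

```text
time: 11.2
eef_pos: [0.5285, -0.1061, 0.0064]
eef_rot: [0.0, 0.091, 0.996, -0.0]
contact_force: [-3.6, 0.7, 6.0]
width: 0.0174
grasp_force: 45.0
```

Request:
{"fn": "carry_out", "kwargs": {"steps": [-0.007, 0, 0, 0, 0, 0, 1, -0.013, 0, 0, 0, 0, 0, 1, -0.013, 0, 0, 0, 0, 0, 1]}}

```text
time: 11.5
eef_pos: [0.5302, -0.1064, 0.0064]
eef_rot: [-0.0, 0.091, 0.996, -0.0]
contact_force: [-5.7, 2.0, 7.4]
width: 0.018
grasp_force: 45.0
```

Request:
{"fn": "carry_out", "kwargs": {"steps": [-0.007, 0, 0, 0, 0, 0, 1, -0.013, 0, 0, 0, 0, 0, 1, -0.013, 0, 0, 0, 0, 0, 1]}}

```text
time: 11.8
eef_pos: [0.5314, -0.1065, 0.0064]
eef_rot: [-0.001, 0.091, 0.996, 0.0]
contact_force: [-8.5, 1.2, 8.5]
width: 0.0176
grasp_force: 45.0
```

Request:
{"fn": "carry_out", "kwargs": {"steps": [-0.007, 0, 0, 0, 0, 0, 1, -0.013, 0, 0, 0, 0, 0, 1, -0.013, 0, 0, 0, 0, 0, 1]}}

```text
time: 12.1
eef_pos: [0.5313, -0.1065, 0.0064]
eef_rot: [-0.003, 0.091, 0.996, 0.0]
contact_force: [-18.2, 0.5, 16.0]
width: 0.0176
grasp_force: 45.0
```

Request:
{"fn": "carry_out", "kwargs": {"steps": [-0.013, 0, 0, 0, 0, 0, 1, -0.02, 0, 0, 0, 0, 0, 1, -0.02, 0, 0, 0, 0, 0, 1]}}

```text
time: 12.4
eef_pos: [0.5313, -0.1065, 0.0063]
eef_rot: [-0.007, 0.091, 0.996, 0.001]
contact_force: [-30.0, 0.7, 25.2]
width: 0.0175
grasp_force: 45.0
```

The head is against the edge: position fixed, 30 N. I'll ease off the push, then open.

Request:
{"fn": "carry_out", "kwargs": {"steps": [0.015, 0, -0.003, 0, 0, 0, 1, 0.03, 0, -0.006, 0, 0, 0, 1, 0.03, 0, -0.006, 0, 0, 0, 1], "squeeze": 15}}

```text
time: 12.7
eef_pos: [0.5319, -0.1066, 0.0064]
eef_rot: [-0.001, 0.091, 0.996, 0.0]
contact_force: [-4.4, 0.4, -3.8]
width: 0.0177
grasp_force: 15.0
```

Request:
{"fn": "carry_out", "kwargs": {"steps": [0, 0, 0, 0, 0, 0, 0.5, 0, 0, 0, 0, 0, 0, 0.5, 0, 0, 0, 0, 0, 0, 0.5, 0, 0, 0, 0, 0, 0, 0.5, 0, 0, -0.2, 0, 0, 0, 0.5, 0, 0, -0.5, 0, 0, 0, 0.5, 0, 0, -0.8, 0, 0, 0, 0.5, 0, 0, -0.8, 0, 0, 0, 0.5]}}

```text
time: 13.5
eef_pos: [0.5352, -0.1078, 0.1323]
eef_rot: [0.005, 0.091, 0.996, -0.002]
contact_force: [-0.2, 0.0, -0.8]
width: 0.0439
grasp_force: 0.0
```

Run:
```python
from h import *
import pickle
s0=pickle.load(open('top0.pkl','rb')); t=cam('side'); s=cam('top'); pickle.dump((s,t),open('v2.pkl','wb'))
def blob(v,box,z):
    m=mask(v,(100,110,20),(130,255,255),box); r=cv2.minAreaRect(np.argwhere(m)[:,::-1].astype(np.float32)); B=unproj(v,cv2.boxPoints(r),z); print('n',(m>0).sum(),cen(m)[0],B[:,:2].round(4).tolist())
blob(s0,(330,165,372,205),.037); blob(t,(250,265,295,305),.037); blob(s,(330,165,372,205),.037)
a=np.radians(-10.3);X=np.array([np.cos(a),np.sin(a),0]);Y=np.array([-X[1],X[0],0]);c=np.array([.47257,-.11491,.025])
# fit bookend pose: silhouette IoU in side+top0
m1=mask(t,(100,110,20),(130,255,255),(245,255,300,310))>0; m2=mask(s0,(100,110,20),(130,255,255),(330,165,372,205))>0
from scipy.optimize import minimize
def boxes():
    o=[]
    for (hy,z0,z1) in ((.018,0,.012),(.007,.012,.055)):
        o.append(np.array([[sx*.03,sy*hy,z] for sx in(-1,1) for sy in(-1,1) for z in(z0,z1)]))
    return o
def sil(v,p,k=4):
    ca,sa=np.cos(p[2]),np.sin(p[2]); M=np.array([[ca,-sa,0],[sa,ca,0],[0,0,1]]); im=np.zeros((384*k,512*k),np.uint8)
    for b in boxes():
        q=proj(v,b@M.T+[p[0],p[1],.025]); hull=cv2.convexHull(((q+.5)*k*16-8).astype(np.float32)).astype(np.int32); cv2.fillConvexPoly(im,hull,1,shift=4)
    return cv2.resize(im.astype(np.float32),(512,384),interpolation=cv2.INTER_AREA)
def cost(p): return sum(np.abs(sil(v,p)-m).sum() for v,m in ((t,m1),(s0,m2)))
best=min((minimize(cost,[.49,-.27,y],method='Nelder-Mead',options=dict(initial_simplex=[[.49,-.27,y],[.5,-.27,y],[.49,-.26,y],[.49,-.27,y+.1]])) for y in (-.4,-.2,0,.2,.4)),key=lambda r:r.fun)
print(best.x,np.degrees(best.x[2]),best.fun,m1.sum(),m2.sum())
d=np.array([*best.x[:2],.025])-c; print('bookend rel mark corner: x',d@X,'y',d@Y)
cc=np.zeros((560,800,3),np.uint8)
for i,(v,x,y) in enumerate(((t,215,185),(s,245,130))): cc[:400,i*400:i*400+400]=cv2.resize(v['frame'][y:y+130,x:x+130],(400,400),interpolation=cv2.INTER_CUBIC)
cv2.imwrite('pics/p2.png',cc[:400])
```

```text
n 129 [352.20930233 188.00775194] [[0.5228, -0.2592], [0.5222, -0.2885], [0.4673, -0.2865], [0.4679, -0.2573]]
n 386 [272.0984456  285.86010363] [[0.464, -0.2391], [0.5233, -0.2387], [0.5184, -0.2938], [0.4617, -0.2939]]
n 129 [352.20930233 188.00775194] [[0.5228, -0.2592], [0.5222, -0.2885], [0.4673, -0.2865], [0.4679, -0.2573]]
[ 0.49066875 -0.27272695 -0.1452184 ] -8.320401450297684 173.0625 386 129
bookend rel mark corner: x 0.04602510834133646 y -0.15203764078401855
```

View pics/p2.png

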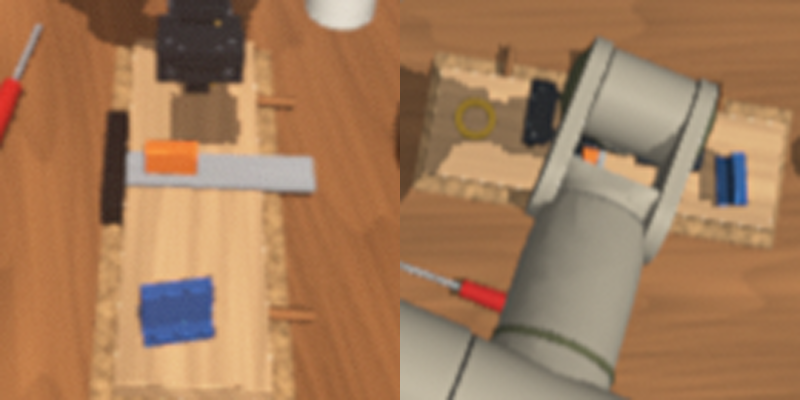

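The square lies flush: head along the near edge, blade's lower edge (127–315,190) on the line. The bookend at (178,312) is turned by several degrees. I'll redo its pose fit with a better mask.

```bash
cat > bk.py <<'E'
from h import *
from scipy.optimize import differential_evolution
def bm(v,box):
    f=v['frame'].astype(int); m=(f[...,0]>f[...,2]*1.25+6)&(f[...,0]>f[...,1]+4); k=np.zeros(m.shape); x0,y0,x1,y1=box; k[y0:y1,x0:x1]=m[y0:y1,x0:x1]; return k
B=[np.array([[sx*.03,sy*hy,z] for sx in(-1,1) for sy in(-1,1) for z in zz]) for hy,zz in ((.018,(0,.012)),(.007,(.012,.055)))]
def sil(v,p,k=4):
    M=R.from_euler('z',p[2]).as_matrix(); im=np.zeros((384*k,512*k),np.uint8)
    for b in B:
        q=proj(v,b@M.T+[p[0],p[1],.025]); cv2.fillConvexPoly(im,cv2.convexHull(((q+.5)*k*16-8).astype(np.float32)).astype(np.int32),1,shift=4)
    return cv2.resize(im.astype(np.float32),(512,384),interpolation=cv2.INTER_AREA)
def fit(views,c,r=.02):
    cost=lambda p:sum(np.abs(sil(v,p)-m).sum() for v,m in views)
    o=differential_evolution(cost,[(c[0]-r,c[0]+r),(c[1]-r,c[1]+r),(-.6,.4)],maxiter=25,popsize=8,seed=1); return o.x,o.fun
E
python3 - <<'E'
from bk import *
import pickle
s,t=pickle.load(open('v2.pkl','rb'));s0=pickle.load(open('top0.pkl','rb'))
V=(t,bm(t,(245,255,300,310))),(s0,bm(s0,(335,165,372,205)))
print([m.sum() for _,m in V])
for vv in (V,V[:1],V[1:]):
    x,f=fit(vv,(.49,-.272)); print(x.round(4),np.degrees(x[2]).round(1),f,[sil(v,x).sum() for v,_ in vv])
E
```

```text
[np.float64(431.0), np.float64(143.0)]
[ 0.4908 -0.2738  0.0036] 0.2 126.9375 [np.float32(514.1875), np.float32(186.75)]
[ 0.4907 -0.2727 -0.145 ] -8.3 67.8125 [np.float32(498.8125)]
[ 0.4923 -0.2743  0.0938] 5.4 42.5625 [np.float32(185.4375)]
```

Run:
```python
from h import *
import pickle
s,t=pickle.load(open('v2.pkl','rb'));s0=pickle.load(open('top0.pkl','rb'))
k=130/400
for n,v,a,b,z in (('side bottom',t,(215+147*k,185+345*k),(215+213*k,185+338*k),.025),('side platetop back',t,(215+140*k,185+287*k),(215+212*k,185+279*k),.08),
 ('top right',s0,(357.4,179.2),(357.4,196.4),.031),('top left(plate top?)',s0,(346.8,180),(346.8,196.4),.037)):
    W=unproj(v,lineedge(v,a,b,2.5),z); d=W[1]-W[0]; print(n,W[:,:2].round(4).tolist(),'yaw',((np.degrees(np.arctan2(d[1],d[0]))+90)%180-90).round(1),np.linalg.norm(d).round(4))
g=s0['frame'][174:200,343:362]
print((g[...,0].astype(int)-g[...,2])[::3])
```

```text
side bottom [[0.4637, -0.2896], [0.5199, -0.289]] yaw 0.6 0.0561
side platetop back [[0.4607, -0.2666], [0.5208, -0.2657]] yaw 0.9 0.0601
top right [[0.5257, -0.2934], [0.4625, -0.2922]] yaw -1.1 0.0632
top left(plate top?) [[0.5228, -0.2535], [0.4629, -0.2539]] yaw 0.3 0.06
[[-91 -91 -91 -91 -91 -91 -90 -91 -91 -91 -91 -91 -91 -91 -91 -91 -91 -91
  -91]
 [-88 -88 -88 -88 -91 -90 -90 -91 -91 -93 -94 -94 -96 -94 -92 -92 -92 -91
  -92]
 [-55 -56 -57 -55 -37 -25 -40 -52 -56 -16  50  78  84  55 -35 -86 -92 -90
  -91]
 [-52 -54 -57 -55  -8  56  66  57  41  39  68  95 105  78  -8 -85 -95 -92
  -91]
 [-57 -58 -61 -57 -13  53  65  58  41  34  59  92 104  96  21 -74 -94 -90
  -89]
 [-58 -58 -62 -59 -17  50  67  59  43  31  53  93 104 100  28 -80 -96 -92
  -92]
 [-57 -58 -60 -58 -20  42  64  61  45  31  55 100 105 109  42 -76 -98 -93
  -91]
 [-77 -79 -77 -61 -26  37  66  61  48  30  57 105 103  99  49 -56 -90 -87
  -88]
 [-86 -86 -86 -86 -85 -84 -82 -82 -84 -88 -87 -87 -88 -87 -86 -88 -88 -88
  -86]]
```

Edge fits agree: bookend centre about (0.492,−0.273), yaw about 0.4°. I'll grasp its plate.

```bash
python3 -c "
from h import *
plan([.4917,-.273,.09],.4)"
```

```text
from [ 0.5329 -0.1068  0.1271] shift [ 0.069 -1.139  0.248] turn [-0.001  0.003 -0.363] t 13.6
```

Request:
{"fn": "carry_out", "kwargs": {"steps": [0.02, -0.3, 0, 0, 0, -0.1, 0.5, 0.04, -0.6, 0, 0, 0, -0.2, 0.5, 0.07, -0.9, 0, 0, 0, -0.36, 0.5, 0.07, -1, 0, 0, 0, -0.36, 0.3, 0.07, -1, 0, 0, 0, -0.36, 0.3, 0.07, -1, 0, 0, 0, -0.36, 0.3]}}

```text
time: 14.2
eef_pos: [0.4949, -0.2512, 0.1257]
eef_rot: [-0.001, -0.002, 1.0, 0.001]
contact_force: [-0.6, -0.2, 0.4]
width: 0.0612
grasp_force: 0.0
```

```bash
python3 -c "
from h import *
plan([.4917,-.273,.015],.4)"
```

```text
from [ 0.4949 -0.2512  0.1257] shift [ 0.021 -0.147  0.738] turn [ 0.003 -0.003 -0.004] t 14.2
```

Request:
{"fn": "carry_out", "kwargs": {"steps": [0.02, -0.147, 0.1, 0, 0, 0, 0.3, 0.02, -0.147, 0.3, 0, 0, 0, 0.3, 0.02, -0.147, 0.5, 0, 0, 0, 0.3, 0.02, -0.147, 0.65, 0, 0, 0, 0.3, 0.02, -0.147, 0.7, 0, 0, 0, 0.3, 0.02, -0.147, 0.73, 0, 0, 0, 0.3, 0.02, -0.147, 0.73, 0, 0, 0, 0.3]}}

```text
time: 14.9
eef_pos: [0.4926, -0.2739, 0.0175]
eef_rot: [0.0, -0.003, 1.0, -0.0]
contact_force: [0.4, 0.5, 0.8]
width: 0.0616
grasp_force: 0.0
```

Request:
{"fn": "carry_out", "kwargs": {"steps": [0, 0, 0, 0, 0, 0, 1, 0, 0, 0, 0, 0, 0, 1, 0, 0, 0, 0, 0, 0, 1, 0, 0, 0, 0, 0, 0, 1, 0, 0, 0, 0, 0, 0, 1, 0, 0, 0, 0, 0, 0, 1, 0, 0, 0, 0, 0, 0, 1], "squeeze": 20}}

```text
time: 15.6
eef_pos: [0.4921, -0.2744, 0.0172]
eef_rot: [0.0, -0.003, 1.0, 0.0]
contact_force: [0.4, 0.2, 0.7]
width: 0.0136
grasp_force: 20.0
```

Gripped at 14 mm, the plate's thickness. Now lift slightly, turn and bring it near the blade.

Request:
{"fn": "carry_out", "kwargs": {"steps": [0, 0, -0.04, 0, 0, 0, 1, 0, 0, -0.1, 0, 0, 0, 1, 0, 0, -0.1, 0, 0, 0, 1]}}

```text
time: 15.9
eef_pos: [0.4927, -0.2749, 0.0335]
eef_rot: [0.001, -0.003, 1.0, -0.001]
contact_force: [-0.5, -1.1, -1.5]
width: 0.0137
grasp_force: 20.0
```

```bash
python3 -c "
from h import *
a=np.radians(-10.3);X=np.array([np.cos(a),np.sin(a)]);Y=np.array([-X[1],X[0]]);O=np.array([.4755,-.0964])
print(O+.09*X-.048*Y, state()['width']); plan([*(O+.09*X-.048*Y),.032],-10.3)"
```

```text
[ 0.55546715 -0.15971868] 0.013672239507536496
from [ 0.4927 -0.2749  0.0335] shift [-0.423  0.765  0.01 ] turn [-0.003  0.004  0.354] t 15.9
```

Request:
{"fn": "carry_out", "kwargs": {"steps": [-0.12, 0.2, 0, 0, 0, 0.1, 1, -0.24, 0.45, 0, 0, 0, 0.25, 1, -0.36, 0.65, 0, 0, 0, 0.35, 1, -0.42, 0.76, 0, 0, 0, 0.35, 1, -0.42, 0.76, 0, 0, 0, 0.35, 1, -0.42, 0.76, 0, 0, 0, 0.35, 1]}}

```text
time: 16.5
eef_pos: [0.5543, -0.1603, 0.0322]
eef_rot: [-0.0, 0.088, 0.996, -0.0]
contact_force: [-0.5, 0.3, -1.8]
width: 0.0135
grasp_force: 20.0
```

```bash
python3 -c "
from h import *
a=np.radians(-10.3);X=np.array([np.cos(a),np.sin(a)]);Y=np.array([-X[1],X[0]]);O=np.array([.4755,-.0964])
plan([*(O+.09*X-.046*Y),.0175],-10.3)"
```

```text
from [ 0.5543 -0.1603  0.0322] shift [-0.007  0.018  0.098] turn [-0.001 -0.     0.005] t 16.5
```

Request:
{"fn": "carry_out", "kwargs": {"steps": [0, 0, 0.04, 0, 0, 0, 1, 0, 0, 0.08, 0, 0, 0, 1, 0, 0, 0.093, 0, 0, 0, 1, 0, 0, 0.1, 0, 0, 0, 1, 0, 0, 0.1, 0, 0, 0, 1]}}

```text
time: 17.0
eef_pos: [0.5544, -0.1604, 0.0172]
eef_rot: [0.0, 0.089, 0.996, -0.0]
contact_force: [-0.3, -0.9, -0.5]
width: 0.0141
grasp_force: 20.0
```

Request:
{"fn": "carry_out", "kwargs": {"steps": [0, 0.015, 0, 0, 0, 0, 1, 0, 0.03, 0, 0, 0, 0, 1, 0, 0.03, 0, 0, 0, 0, 1]}}

```text
time: 17.3
eef_pos: [0.5555, -0.1553, 0.0172]
eef_rot: [0.0, 0.089, 0.996, 0.0]
contact_force: [-0.1, 0.1, -0.3]
width: 0.0137
grasp_force: 20.0
```

Request:
{"fn": "carry_out", "kwargs": {"steps": [0, 0.007, 0, 0, 0, 0, 1, 0, 0.013, 0, 0, 0, 0, 1, 0, 0.013, 0, 0, 0, 0, 1]}}

```text
time: 17.6
eef_pos: [0.5557, -0.1536, 0.0172]
eef_rot: [0.0, 0.089, 0.996, 0.0]
contact_force: [-0.3, 0.4, -0.3]
width: 0.0139
grasp_force: 20.0
```

Request:
{"fn": "carry_out", "kwargs": {"steps": [0, 0.006, 0, 0, 0, 0, 1, 0, 0.012, 0, 0, 0, 0, 1, 0, 0.016, 0, 0, 0, 0, 1, 0, 0.016, 0, 0, 0, 0, 1]}}

```text
time: 18.0
eef_pos: [0.5561, -0.1513, 0.0172]
eef_rot: [0.0, 0.089, 0.996, 0.0]
contact_force: [0.7, -0.5, -0.8]
width: 0.0135
grasp_force: 20.0
```

```bash
cat > m.py <<'E'
from h import *
F=[]
for i in range(4):
    snapshot('top'); st=state(); F.append(np.r_[st['contact_force'],st['ft_torque']])
a=np.radians(-10.3);X=np.array([np.cos(a),np.sin(a)]);Y=np.array([-X[1],X[0]]);d=st['eef_pos'][:2]-[.4755,-.0964]
print('F',np.mean(F,0).round(2),'Fy',(np.mean(F,0)[:2]@Y).round(2),'sq x,y',(d@X).round(4),(d@Y).round(4),st['time'])
E
python3 m.py
```

```text
F [ 0.04 -0.09 -0.09  0.04 -0.04  0.  ] Fy -0.08 sq x,y 0.0891 -0.0396 18.2
```

Request:
{"fn": "carry_out", "kwargs": {"steps": [0, 0.004, 0, 0, 0, 0, 1, 0, 0.008, 0, 0, 0, 0, 1, 0, 0.008, 0, 0, 0, 0, 1]}}

```text
time: 18.5
eef_pos: [0.5563, -0.1502, 0.0172]
eef_rot: [0.0, 0.089, 0.996, -0.0]
contact_force: [0.0, -1.3, 1.4]
width: 0.0138
grasp_force: 20.0
```

```bash
python3 m.py
```

```text
F [ 0.14 -0.02 -0.15 -0.08 -0.   -0.  ] Fy 0.0 sq x,y 0.0891 -0.0385 18.7
```

Request:
{"fn": "carry_out", "kwargs": {"steps": [0, 0.004, 0, 0, 0, 0, 1, 0, 0.008, 0, 0, 0, 0, 1, 0, 0.008, 0, 0, 0, 0, 1]}}

```text
time: 19.0
eef_pos: [0.5564, -0.1492, 0.0172]
eef_rot: [-0.0, 0.089, 0.996, -0.0]
contact_force: [-1.2, -2.7, 0.7]
width: 0.0136
grasp_force: 20.0
```

```bash
python3 m.py
```

```text
F [-1.55 -3.17  0.98 -0.54  0.3  -0.01] Fy -3.4 sq x,y 0.089 -0.0375 19.2
```

Request:
{"fn": "carry_out", "kwargs": {"steps": [0, 0.003, 0, 0, 0, 0, 1, 0, 0.006, 0, 0, 0, 0, 1, 0, 0.006, 0, 0, 0, 0, 1]}}

```text
time: 19.5
eef_pos: [0.5566, -0.1482, 0.0172]
eef_rot: [0.0, 0.089, 0.996, -0.0]
contact_force: [-2.8, -3.6, 1.4]
width: 0.0136
grasp_force: 20.0
```

```bash
python3 m.py
```

```text
F [-1.82 -4.22  1.53 -0.64  0.36  0.08] Fy -4.48 sq x,y 0.0891 -0.0364 19.7
```

Contact shows clearly at about 4 N near the expected −38 mm. Release and lift away.

Request:
{"fn": "carry_out", "kwargs": {"steps": [0, 0, 0, 0, 0, 0, 0.55, 0, 0, 0, 0, 0, 0, 0.55, 0, 0, 0, 0, 0, 0, 0.55, 0, 0, 0, 0, 0, 0, 0.55, 0, 0, -0.2, 0, 0, 0, 0.55, 0, 0, -0.5, 0, 0, 0, 0.55, 0, 0, -0.8, 0, 0, 0, 0.55, 0, 0, -1, 0, 0, 0, 0.55]}}

```text
time: 20.5
eef_pos: [0.5571, -0.1482, 0.1704]
eef_rot: [0.002, 0.089, 0.996, -0.001]
contact_force: [0.3, -0.4, -0.8]
width: 0.0398
grasp_force: 0.0
```

Request:
{"fn": "carry_out", "kwargs": {"steps": [0.3, 0.2, 0, 0, 0, 0, 0.55, 0.6, 0.5, 0, 0, 0, 0, 0.55, 0.9, 0.8, 0, 0, 0, 0, 0.55, 1, 1, 0, 0, 0, 0, 0.55, 1, 1, 0, 0, 0, 0, 0.55, 1, 1, 0, 0, 0, 0, 0.55]}}

```text
time: 21.1
eef_pos: [0.435, 0.0273, 0.1675]
eef_rot: [0.0, 0.087, 0.996, 0.0]
contact_force: [-0.0, -0.4, 0.5]
width: 0.0393
grasp_force: 0.0
```

Request:
{"fn": "carry_out", "kwargs": {"steps": [0, 0.3, 0, 0, 0, 0, 0.55, 0, 0.6, 0, 0, 0, 0, 0.55, 0, 0.9, 0, 0, 0, 0, 0.55, 0, 1, 0, 0, 0, 0, 0.55, 0, 1, 0, 0, 0, 0, 0.55, 0, 1, 0, 0, 0, 0, 0.55]}}

```text
time: 21.7
eef_pos: [0.4629, 0.1726, 0.1668]
eef_rot: [-0.0, 0.089, 0.996, -0.0]
contact_force: [0.0, -0.2, 0.4]
width: 0.0396
grasp_force: 0.0
```

Run:
```python
from h import *
import pickle
s,t=cam('top'),cam('side'); pickle.dump((s,t),open('v3.pkl','wb'))
c=np.zeros((440,800,3),np.uint8)
c[:,:400]=cv2.resize(t['frame'][210:276,245:305],(400,440),interpolation=cv2.INTER_CUBIC)
c[:,400:]=cv2.resize(s['frame'][148:214,285:345],(400,440),interpolation=cv2.INTER_CUBIC)
cv2.imwrite('pics/p3.png',c); print(state()['eef_pos'],state()['time'])
```

```text
[0.46252548 0.17224738 0.16701102] 21.8
```

View pics/p3.png

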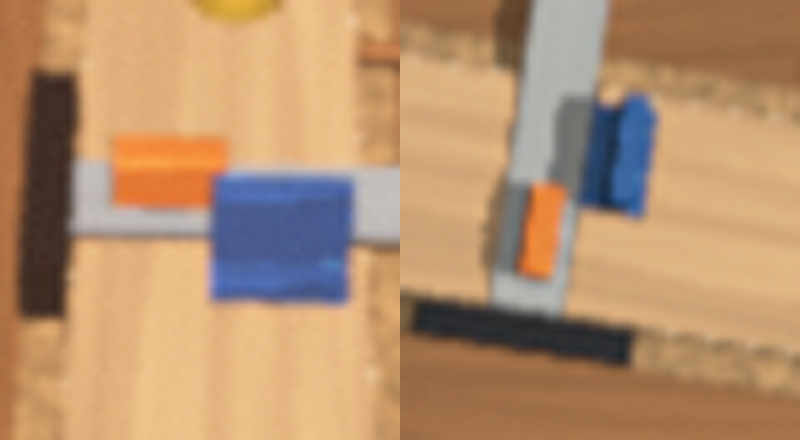

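The bookend's foot lies along the blade edge (top crop x≈585–600) and the head looks flush along the near edge (y≈305–330). I'll check the numbers.

Run:
```python
from h import *
import pickle
s,t=pickle.load(open('v3.pkl','rb'))
p=lambda x,y:(285+(x-400)*.15-.43,148+y*.15-.43); q=lambda x,y:(245+x*.15-.43,210+y*.15-.43)
a=np.radians(-10.3);X=np.array([np.cos(a),np.sin(a)]);Y=np.array([-X[1],X[0]]);c=np.array([.47257,-.11491])
for n,v,A,B,z in (('blade left',s,p(540,0),p(512,190),.03),('blade right near',s,p(580,225),p(568,300),.03),('blade right far',s,p(608,5),p(599,85),.03),('head inner top',s,p(425,304),p(625,329),.046),('head outer',s,p(420,330),p(625,362),.046),
  ('bookend foot right',s,p(652,110),p(643,215),.034),('side foot bottom',t,q(215,300),q(348,302),.025),('side plate top',t,q(215,176),q(350,180),.08),('side blade right near',t,q(80,238),q(205,240),.025),('side blade right far',t,q(360,243),q(400,244),.025),('side head inner',t,q(76,80),q(76,160),.046)):
    W=unproj(v,lineedge(v,A,B,2.5),z)[:,:2]; d=W[1]-W[0]; e=np.c_[(W-c)@X,(W-c)@Y]; g=(np.degrees(np.arctan2(d@Y,d@X))+45)%90-45
    print(n,(e*1000).round(1).tolist(),'rel yaw',g.round(2))
```

```text
blade left [[170.0, 40.9], [63.1, 42.1]] rel yaw -0.67
blade right near [[49.9, -1.4], [8.0, -0.1]] rel yaw -1.82
blade right far [[173.2, -0.0], [128.3, 0.2]] rel yaw -0.21
head inner top [[-3.0, 75.6], [-2.2, -33.9]] rel yaw 0.41
head outer [[-25.9, 76.0], [-24.7, -36.6]] rel yaw 0.61
bookend foot right [[118.7, -35.6], [60.4, -35.5]] rel yaw -0.1
side foot bottom [[58.8, -33.4], [115.8, -32.1]] rel yaw 1.27
side plate top [[57.2, -10.9], [114.0, -8.9]] rel yaw 2.02
side blade right near [[-0.6, 2.0], [54.5, 3.4]] rel yaw 1.5
side blade right far [[122.5, 1.5], [139.9, 1.0]] rel yaw -1.44
side head inner [[-4.4, 76.1], [-3.5, 26.9]] rel yaw 1.02
```

Line and bookend are good. Head flushness reads −2 to −3 mm, near the calibration limit. I'll check it by the blade tip, which should be 180 mm from the edge, before and after the bookend push.

Run:
```python
from h import *
import pickle
a=np.radians(-10.3);X=np.array([np.cos(a),np.sin(a)]);Y=np.array([-X[1],X[0]]);c=np.array([.47257,-.11491])
def P(u,y,z): return np.array([*(c+u*X+y*Y),z])
def m(n,v,u,y0,y1,z,w=3):
    A,B=proj(v,[P(u,y0,z),P(u,y1,z)]); W=unproj(v,lineedge(v,A,B,w),z)[:,:2]-c; print(n,'x',(W@X*1000).round(1),'at y',(W@Y*1000).round(0))
s2,t2=pickle.load(open('v2.pkl','rb'));s3,t3=pickle.load(open('v3.pkl','rb'));s0=pickle.load(open('top0.pkl','rb'));t0=pickle.load(open('side0.pkl','rb'))
m('tip side v2',t2,.180,.006,.036,.03);m('tip side v3',t3,.180,.006,.036,.03);m('tip top v3',s3,.180,.006,.036,.03)
for n,v in (('t2',t2),('t3',t3),('s3',s3)):
    m('head inner top L '+n,v,0,.048,.074,.046); m('head inner top R '+n,v,0,-.036,-.006,.046)
for n,v in (('t3',t3),('s3',s3),('t0',t0),('s0',s0)):
    m('near edge '+n,v,0,-.13,-.05,.025); m('far edge '+n,v,.13,-.1,-.04 if n=='s0' else -.045,.025)
m('near edge L s3',s3,0,.085,.12,.025);m('near edge L t3',t3,0,.085,.12,.025)
```

```text
tip side v2 x [175.9 175.9] at y [ 5. 35.]
tip side v3 x [175.8 175. ] at y [ 5. 35.]
tip top v3 x [179.8 177.6] at y [ 6. 36.]
head inner top L t2 x [-2.5 -3.7] at y [48. 74.]
head inner top R t2 x [-3.1 -3.8] at y [-36.  -6.]
head inner top L t3 x [-3.1 -4.8] at y [48. 74.]
head inner top R t3 x [-2.5 -4.5] at y [-36.  -6.]
head inner top L s3 x [-3.2 -3.3] at y [48. 74.]
head inner top R s3 x [-2.7 -2. ] at y [-36.  -6.]
near edge t3 x [-3.7 -3.7] at y [-130.  -50.]
far edge t3 x [123.4 127.3] at y [-100.  -45.]
near edge s3 x [-1.7  1.1] at y [-130.  -50.]
far edge s3 x [128.8 128.5] at y [-100.  -45.]
near edge t0 x [-3.5 -3.4] at y [-130.  -50.]
far edge t0 x [123.  127.8] at y [-100.  -45.]
near edge s0 x [-1.6  1.1] at y [-130.  -50.]
far edge s0 x [128.7 127.2] at y [-100.  -40.]
near edge L s3 x [-1.4 -0.4] at y [ 85. 120.]
near edge L t3 x [-6.8 -3.3] at y [ 87. 121.]
```

Side view: head and edge coincide within about 1 mm. Top view suggests up to 2 mm. To be sure, I'll nudge the head's outer face gently with both open fingers until it butts.

```bash
cat > n.py <<'E'
from h import *
import sys
a=np.radians(-10.3);X=np.array([np.cos(a),np.sin(a)]);Y=np.array([-X[1],X[0]]);c=np.array([.47257,-.11491])
st=state();d=st['eef_pos'][:2]-c;print('corner frame',(d@X).round(4),(d@Y).round(4))
plan([*(c-.052*X+.0205*Y),float(sys.argv[1])],-10.3)
E
python3 n.py .1
```

```text
corner frame -0.0612 0.2807
from [0.4625 0.1722 0.167 ] shift [-0.061 -1.735  0.447] turn [-0.001 -0.     0.   ] t 21.8
```

Request:
{"fn": "carry_out", "kwargs": {"steps": [-0.03, -0.3, 0, 0, 0, 0, 0.55, -0.06, -0.6, 0, 0, 0, 0, 0.55, -0.06, -0.9, 0.1, 0, 0, 0, 0.55, -0.06, -1, 0.2, 0, 0, 0, 0.55, -0.06, -1, 0.3, 0, 0, 0, 0.55]}}

```text
time: 22.3
eef_pos: [0.4441, 0.0212, 0.1219]
eef_rot: [0.0, 0.091, 0.996, -0.0]
contact_force: [0.3, 0.2, -1.5]
width: 0.0397
grasp_force: 0.0
```

Request:
{"fn": "carry_out", "kwargs": {"steps": [0, -0.3, 0, 0, 0, 0, 0.55, 0, -0.6, 0, 0, 0, 0, 0.55, 0, -0.73, 0, 0, 0, 0, 0.55, 0, -0.73, 0, 0, 0, 0, 0.55, 0, -0.73, 0, 0, 0, 0, 0.55]}}

```text
time: 22.8
eef_pos: [0.4247, -0.0839, 0.1222]
eef_rot: [0.0, 0.09, 0.996, 0.0]
contact_force: [0.4, -0.1, 0.3]
width: 0.0395
grasp_force: 0.0
```

```bash
python3 n.py -.003
```

```text
corner frame -0.0526 0.022
from [ 0.4247 -0.0839  0.1222] shift [-0.004 -0.01   0.835] turn [ 0.     0.    -0.001] t 22.8
```

Request:
{"fn": "carry_out", "kwargs": {"steps": [0, -0.01, 0.3, 0, 0, 0, 0.55, 0, -0.01, 0.5, 0, 0, 0, 0.55, 0, -0.01, 0.7, 0, 0, 0, 0.55, 0, -0.01, 0.8, 0, 0, 0, 0.55, 0, -0.01, 0.83, 0, 0, 0, 0.55, 0, -0.01, 0.83, 0, 0, 0, 0.55]}}

```text
time: 23.4
eef_pos: [0.4248, -0.0842, -0.0024]
eef_rot: [-0.0, 0.088, 0.996, 0.0]
contact_force: [0.2, -0.7, -0.1]
width: 0.0395
grasp_force: 0.0
```

Request:
{"fn": "carry_out", "kwargs": {"steps": [-0.025, 0, 0, 0, 0, 0, 0.55, -0.05, 0, 0, 0, 0, 0, 0.55, -0.075, 0, 0, 0, 0, 0, 0.55, -0.09, 0, 0, 0, 0, 0, 0.55, -0.09, 0, 0, 0, 0, 0, 0.55]}}

```text
time: 23.9
eef_pos: [0.4385, -0.0874, -0.0022]
eef_rot: [0.0, 0.089, 0.996, -0.0]
contact_force: [0.2, -0.2, -0.0]
width: 0.0398
grasp_force: 0.0
```

Request:
{"fn": "carry_out", "kwargs": {"steps": [-0.007, 0, 0, 0, 0, 0, 0.55, -0.014, 0, 0, 0, 0, 0, 0.55, -0.02, 0, 0, 0, 0, 0, 0.55, -0.02, 0, 0, 0, 0, 0, 0.55]}}

```text
time: 24.3
eef_pos: [0.4404, -0.0874, -0.0024]
eef_rot: [-0.001, 0.089, 0.996, 0.0]
contact_force: [-3.1, 1.2, 1.9]
width: 0.0397
grasp_force: 1.6
```

Request:
{"fn": "carry_out", "kwargs": {"steps": [-0.007, 0, 0, 0, 0, 0, 0.55, -0.013, 0, 0, 0, 0, 0, 0.55, -0.013, 0, 0, 0, 0, 0, 0.55]}}

```text
time: 24.6
eef_pos: [0.4407, -0.0872, -0.0025]
eef_rot: [-0.002, 0.089, 0.996, 0.001]
contact_force: [-10.3, 1.6, 8.2]
width: 0.0395
grasp_force: 5.3
```

Request:
{"fn": "carry_out", "kwargs": {"steps": [-0.007, 0, 0, 0, 0, 0, 0.55, -0.013, 0, 0, 0, 0, 0, 0.55, -0.013, 0, 0, 0, 0, 0, 0.55]}}

```text
time: 24.9
eef_pos: [0.4407, -0.0871, -0.0026]
eef_rot: [-0.005, 0.089, 0.996, 0.001]
contact_force: [-18.4, -0.2, 14.2]
width: 0.0396
grasp_force: 9.3
```

The push stalls at once, rising from 3 to 18 N with 0.3 mm of motion, so the head is butted against the edge. Back off and verify.

Request:
{"fn": "carry_out", "kwargs": {"steps": [0.03, 0, 0, 0, 0, 0, 0.55, 0.07, 0, 0, 0, 0, 0, 0.55, 0.12, 0, 0, 0, 0, 0, 0.55, 0.12, 0, 0, 0, 0, 0, 0.55, 0.12, 0, -0.3, 0, 0, 0, 0.55, 0.12, 0, -0.6, 0, 0, 0, 0.55, 0.12, 0, -1, 0, 0, 0, 0.55, 0.12, 0, -1, 0, 0, 0, 0.55]}}

```text
time: 25.7
eef_pos: [0.4291, -0.0861, 0.1523]
eef_rot: [0.004, 0.089, 0.996, -0.002]
contact_force: [0.1, 0.3, -0.6]
width: 0.0398
grasp_force: 0.0
```

Request:
{"fn": "carry_out", "kwargs": {"steps": [0.05, 0.3, -0.1, 0, 0, 0, 0.55, 0.1, 0.6, -0.2, 0, 0, 0, 0.55, 0.1, 0.9, -0.2, 0, 0, 0, 0.55, 0.1, 1, -0.2, 0, 0, 0, 0.55, 0.1, 1, -0.2, 0, 0, 0, 0.55]}}

```text
time: 26.2
eef_pos: [0.4388, 0.0667, 0.177]
eef_rot: [-0.0, 0.087, 0.996, 0.0]
contact_force: [-1.2, -0.9, -0.9]
width: 0.0398
grasp_force: 0.0
```

Request:
{"fn": "carry_out", "kwargs": {"steps": [0, 0.3, 0, 0, 0, 0, 0.55, 0, 0.6, 0, 0, 0, 0, 0.55, 0, 0.9, 0, 0, 0, 0, 0.55, 0, 1, 0, 0, 0, 0, 0.55, 0, 1, 0, 0, 0, 0, 0.55]}}

```text
time: 26.7
eef_pos: [0.4655, 0.2131, 0.1768]
eef_rot: [-0.0, 0.088, 0.996, -0.0]
contact_force: [-1.0, -0.1, -0.6]
width: 0.0395
grasp_force: 0.0
```

Run:
```python
from h import *
import pickle
s,t=cam('top'),cam('side'); pickle.dump((s,t),open('v4.pkl','wb'))
_,t3=pickle.load(open('v3.pkl','rb')); s3=_
a=np.radians(-10.3);X=np.array([np.cos(a),np.sin(a)]);Y=np.array([-X[1],X[0]]);c=np.array([.47257,-.11491])
def m(n,v,A,B,z,w=2.5):
    f=lambda u,y:np.array([*(c+u*X+y*Y),z])
    q=proj(v,[f(*A),f(*B)]); W=unproj(v,lineedge(v,q[0],q[1],w),z)[:,:2]-c; e=np.c_[W@X,W@Y]*1000; print(n,e.round(1).tolist())
for n,S,T in (('v3',s3,t3),('v4',s,t)):
    m(n+' tip',S,(.179,.006),(.179,.036),.03); m(n+' tip side',T,(.176,.006),(.176,.036),.03)
    m(n+' headL',S,(-.003,.045),(-.003,.075),.046);m(n+' headR',S,(-.003,-.036),(-.003,-.006),.046)
    m(n+' bladeL',S,(.17,.041),(.063,.041),.03)
    m(n+' bladeR far',S,(.173,0),(.128,0),.03); m(n+' foot right',S,(.118,-.0355),(.061,-.0355),.034)
    m(n+' side foot bottom',T,(.059,-.033),(.115,-.033),.025)
print(state()['eef_pos'],state()['time'])
```

```text
v3 tip [[179.8, 6.0], [177.7, 35.9]]
v3 tip side [[176.0, 6.0], [175.1, 35.8]]
v3 headL [[-3.1, 45.0], [-3.1, 75.0]]
v3 headR [[-3.0, -36.0], [-1.9, -6.0]]
v3 bladeL [[170.0, 41.0], [63.0, 42.2]]
v3 bladeR far [[173.0, 0.1], [128.0, 0.3]]
v3 foot right [[118.0, -35.6], [61.0, -35.8]]
v3 side foot bottom [[59.0, -33.3], [115.0, -32.3]]
v4 tip [[179.8, 6.0], [179.3, 36.0]]
v4 tip side [[176.3, 6.1], [175.7, 35.9]]
v4 headL [[-2.3, 45.0], [-2.3, 75.0]]
v4 headR [[-2.9, -36.0], [-2.0, -6.0]]
v4 bladeL [[170.0, 39.2], [63.0, 42.2]]
v4 bladeR far [[173.0, -1.4], [128.0, -0.8]]
v4 foot right [[118.0, -36.1], [61.0, -36.6]]
v4 side foot bottom [[59.0, -33.9], [115.0, -33.0]]
[0.46534242 0.21131899 0.17715984] 26.8
```

Run:
```python
from h import *
a=np.radians(-10.3);X=np.array([np.cos(a),np.sin(a)]);Y=np.array([-X[1],X[0]]);c=np.array([.47257,-.11491])
def avg(n):
    L=[cam(n) for _ in range(10)]; v=L[0]; v['frame']=np.mean([l['frame'] for l in L],0).astype(np.uint8); return v
S,T=avg('top'),avg('side')
def m(n,v,A,B,z,w=2.5):
    f=lambda u,y:np.array([*(c+u*X+y*Y),z])
    q=proj(v,[f(*A),f(*B)]); W=unproj(v,lineedge(v,q[0],q[1],w),z)[:,:2]-c; e=np.c_[W@X,W@Y]*1000; d=e[1]-e[0]; print(n,e.round(1).tolist(),'ang',((np.degrees(np.arctan2(d[1],d[0]))+45)%90-45).round(2))
for n,v in (('top',S),('side',T)):
    m(n+' bladeL far half',v,(.175,.04),(.08,.04),.03); m(n+' bladeR tip',v,(.175,-.001),(.125,-.001),.03); m(n+' bladeR root',v,(.05,0),(.008,0),.03)
    m(n+' head outer',v,(-.025,.078),(-.025,-.037),.046 if n=='top' else .046)
m('mark-parallel: ledge far L side',T,(.13,.06),(.13,.16),.025)
m('foot right top',S,(.118,-.036),(.061,-.036),.034,2); m('foot bottom side',T,(.061,-.0335),(.113,-.0335),.025,2); m('foot top-front side',T,(.061,-.036),(.113,-.036),.037,1.5); m('plate top back',T,(.061,-.01),(.112,-.01),.08,2); m('plate top right, top',S,(.118,-.024),(.061,-.024),.08,1.5)
```

```text
top bladeL far half [[175.0, 39.3], [80.0, 41.7]] ang -1.47
top bladeR tip [[175.0, -1.3], [125.0, -1.2]] ang -0.18
top bladeR root [[50.0, -1.0], [8.0, 1.1]] ang -2.85
top head outer [[-24.7, 78.0], [-25.2, -37.0]] ang -0.3
side bladeL far half [[175.2, 43.5], [80.1, 33.7]] ang 5.93
side bladeR tip [[174.9, -1.9], [124.9, -4.1]] ang 2.45
side bladeR root [[50.0, -1.7], [8.1, -2.7]] ang 1.36
side head outer [[-25.6, 78.0], [-26.0, -36.9]] ang -0.18
mark-parallel: ledge far L side [[125.1, 59.6], [127.0, 159.7]] ang -1.08
foot right top [[118.0, -35.9], [61.0, -36.7]] ang 0.83
foot bottom side [[61.0, -33.9], [113.0, -32.8]] ang 1.2
foot top-front side [[60.9, -41.0], [112.8, -40.1]] ang 1.02
plate top back [[61.0, -10.5], [112.0, -9.7]] ang 0.96
plate top right, top [[118.1, -27.5], [61.2, -28.8]] ang 1.3
```

The head sits square along the edge, the blade edge is within about 1.5 mm of the line, and the foot touches the blade at under 2° by measurement. The arm is clear, so I hand in.

```bash
python3 -c "
from bench import *
print(close_job())"
```

```text
the job is handed in; nothing more can be done
None
```

I handed the job in at about 28 s of the 64 s; the hand-in returned no verdict. By my last measurements the square lies flat with its head butted against the near edge and its blade edge within about 1.5 mm of the line, the bookend foot rests against that edge at about 1.5–2° (limit 2.9°, the thinnest margin), and the arm is clear.

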